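# Key an index disc onto its hub and press it home

### The arm

A 6-joint arm with a two-finger parallel gripper is mounted at the origin on the work surface; the furniture and walls round the work are solid. World frame = base frame: x ahead of the robot, y to its left, z up, the work surface at z = 0. Lengths are in mm, angles in rad, forces in N, time in s.
With the tool pointing down it reaches from about 350 to 875 mm from the base axis. Payload 4.2 kg.
Tool frame: the origin (TCP) lies where the fingers leave the gripper's body, on its centre line; the fingertips stand 73 mm ahead of it and the grasp point (between the pads) lies 54 mm ahead of it; z points along the fingers, y is the direction in which the jaws open and shut (so a half turn about z gives the same grasp; the last joint's range is limited). The gripper opens to 85 mm and grips with 20 to 120 N. Pads are 22 mm wide; open, the fingers measure 114 mm over their backs; the gripper's body (76 mm by 85 mm) begins 54 mm behind the grasp point. The pads swing forward as they close: fully open they stand 13 mm farther back than shut.
Start: joints at [1.584, 0.385, 0.008, 0, -1.194, -0.259], TCP at [152.051, 606.201, 303.912] pointing down, gripper open.
Joint ranges: [-3.14, 3.14], [-1.21, 2.06], [-1.07, 1.41], [-3.16, 2.05], [-2.99, -0.16], [-3.1, 3.1]. Speed limits (rad/s): [2.79, 2.79, 3.14, 3.14, 3.14, 3.14].

### API

Orientations are given as a unit quaternion [x, y, z, w].
In Python, from bench import arm gives the robot as it stands.
- The arm moves only by the tool apply_moves, never from a script. Its argument "increments" is a list that holds one entry, the list of rows, each a list of 7 numbers: the shift along the tool's x, y, z scaled (see below), then the turn, a rotation vector about the tool's x, y, z scaled (see below), then the gripper's target within -1 to 1 (fully open at 1, half-way at 0, shut at -1). A call has 1 to 10 rows; each row is the pose to reach, as a shift and turn from the pose commanded when the call began, along the tool's axes at that moment; what a row does not reach only later rows make up. The controller multiplies each number of a shift by 100 mm and each number of a turn by 0.5 rad. A row lasts 1/10 s, in which the tool goes at most 50 mm and 8.59 degrees, less where a joint would pass 70% of its speed; a pose out of reach is approached as far as the arm can. A call with a number of a shift or a turn outside -1 to 1 is refused whole. A call with a gripper value outside its range is refused whole. The fingers move at their own pace and stop on an object; the grip force is fixed at half the most. Time passes only in rows, so rows that repeat a pose let the fingers close. It gives the time, the measured TCP pose, the force and the opening at its end, in the units of the state.
- arm.read_state(): the state, without advancing time (a new reading comes with each control period).
- arm.get_image(name): name is "side" or "top"; returns a dict with "img" (480x640x3 uint8, red, green, blue), "fx", "fy", "cx", "cy" (pixels), "pose" (4x4, takes a point from camera to world coordinates). Camera axes: x right, y up, looking along -z (the intrinsics and any distortion apply to the point x, -y, -z); pixel columns grow to the right and rows downward; lengths in mm; the calibration is good to about 2 mm. A picture is of the moment at which its call begins. There is no depth.
- arm.job_done(): hands the job in, once; it reports no verdict.
Trained networks look in a picture, given as the dict that the camera call returned (one of the last four; its "shot" number tells which), for a name from the list of things; names that differ only in an ending like _2 or _b are one class to them, and where a whole thing is asked for, a point or a joint stands for the part that bears it (a point fixed in the world has none). Each returns a list of dicts, best first, with "conf" (0 to 1); they miss things now and then, are a little off and sometimes report something else, mostly with a low value. They report only what shows in the picture. A call takes as long as a camera call.
- arm.outline_of(label, picture): "pixels" (480x640 bool, what is visible of it) and "box" ([centre column, centre row, width, height] in pixels, round what is visible of it).
- arm.mark_of(label, picture): "at" ([column, row] in pixels: a listed point, or the origin of a listed thing).
The state is a dict: "clock": time; "joints": joint angles; "joint_vel": joint speeds; "joint_efforts": joint torques, N m; "position": TCP position; "ee_rot": TCP orientation; "contact_force": force on the tool from outside, world axes, zero at the start; "wrist_torque": the same for the moment, N m; "gripper_width": finger opening in mm.
Only numpy, scipy, OpenCV 4.12 (cv2) and the standard library are available. Lean on these libraries where they do the work, as an engineer would, in place of code of your own. Each camera call takes 0.05 s, during which the arm holds its last target.

### The job

The index disc on the dark steel carrier plate stands proud because its rim notch is not over the square key. Push it round with a fingertip until the notch lies over the key, press the disc down until it is fully home, and take the hand away. Never pull it up, and leave the loose parts round it where they are.

Things in the scene. Friction and masses are not known exactly. Their poses are not given: they have to be found in the camera images.
- carrier: Fixed dark steel base plate, 220 x 150 x 12 mm, lying flat. Its origin is on the underside, on the disc's vertical axis; the plate runs from x = -85 to +135 mm and y = -75 to +75 mm in its own frame. A black round housing (90 mm across, top 30 mm above the bench) stands under the disc. Loose small parts lie on its +x end.
- axis (a point): Point on the disc's vertical axis, 30 mm above the bench (top of the housing; the disc's underside when seated). Fixed.
- key (a point): Middle of the part of the key that the notch takes: the point on top of the key, 38 mm above the bench, 55 mm from the disc's axis towards the carrier's -x end. The key is a fixed steel block 12 mm wide, standing on the carrier and reaching from 51 to 76 mm from the axis, so it shows beyond the disc's rim.
- notch (a point): Middle of the square notch in the disc's rim, 55 mm from the axis, level with the disc's top face; it turns and sinks with the disc. The notch is 18 mm wide, open at the rim, and its floor is 48 mm from the axis. The disc: bare metal, 120 mm across, 10 mm thick; top face 50 mm above the bench while proud, 40 mm when seated. The disc can sink only while the notch is over the key (3 mm play each way); else it stops on the key after 2 mm.
- post_left (a point): Centre of the top of one of two upright steel posts on the disc, both 18 mm thick and standing 25 mm above its top face, 44 mm from the axis, on opposite sides, at right angles to the notch (collar 24 mm across, 2 mm high at the foot). This one is 90 degrees clockwise, seen from above, from the notch. Pushing a post sideways turns the disc: about 1.5 N at the post, and the disc stays where it is left.
- post_right (a point): Centre of the top of the other post, 90 degrees anticlockwise, seen from above, from the notch; same size.
- boss (a point): Centre of the top of the low round boss in the middle of the disc: 30 mm across, 3 mm above the disc's top face. A good place to press: about 6 N moves the disc slowly down, 10 N briskly; it stays where it is left.
- disc (a joint): Angle of the disc on the carrier in rad, growing anticlockwise seen from above. 0 (and 2 pi, 6.28) = notch over the key. It may be turned either way, from -3.2 to 9.5.
- press (a joint): How far the disc is pressed down, m: 0 = proud as at the start, 0.010 = fully home; negative = drawn up (down to -0.012).
- connector_1: Loose pin connector, 11 x 34 x 14 mm, on the +x end of the carrier, origin under its centre. Leave it.
- knob_1: Loose black instrument knob, 24 mm across, 16 mm high, on the +x end of the carrier, origin under its centre. Leave it.
- battery_1: Loose flat battery, 36 x 56 x 11 mm, on the bench to the left of the carrier, origin under its centre. Leave it.
- board_a: Loose green circuit board, 50 x 64 x 8 mm, on the bench to the left of the carrier, further off, origin under its centre. Leave it.

How it is judged (in metres and radians):
At the end, for the whole second after the job is handed in: The disc is down on its housing (pressed at least 8 of its 10 mm) with its notch round the key (middles within 4.5 mm seen from above), at rest, and the four loose parts lie within 20 mm of where they were (value of joint press above 0.008 m and horizontal distance between notch and key below 0.0045 m and velocity of joint disc between -0.1 and 0.1 rad/s and distance of each of connector_1, knob_1, battery_1, board_a from where it was at the start of the episode below 0.02 m); the robot touches nothing.
It fails at once if the disc is drawn up off its seat or lifted (value of joint press below -0.006 m).
It fails at once if the connector is lifted or shifted by more than 20 mm (distance of connector_1 from where it was at the start of the episode above 0.02 m).
It fails at once if the small knob is lifted or shifted by more than 20 mm (distance of knob_1 from where it was at the start of the episode above 0.02 m).
It fails at once if the battery is lifted or shifted by more than 20 mm (distance of battery_1 from where it was at the start of the episode above 0.02 m).
It fails at once if the circuit board is lifted or shifted by more than 20 mm (distance of board_a from where it was at the start of the episode above 0.02 m).
It also fails if it takes over 48 s, if anything falls off the work surface, if the arm or the gripper's body presses on something with over 40 N, if the wrist force passes 120 N, or if a joint passes its speed limit or range.

## Working session

There is one attempt and no reset: what is moved stays moved. The work goes in short steps, Python scripts to look and compute and a tool call to move; the robot and the scene stay as the last step left them, time stands still between calls to the robot, and variables do not carry over. Pictures are saved under pics/ and viewed, and the job is handed in when it is done.

Besides the shell and the picture viewer there is one more tool, called after "Request:" as name([rows], argument=value, ...), one row to a line, values as JSON. apply_moves: Moves the arm, as the interface text tells. Shifts and turns lie within -1 to 1; 1 stands for 100 mm of shift or 0.5 rad of turn. Its arguments: {"type":"object","properties":{"increments":{"type":"array"}},"required":["increments"]}

```bash
mkdir -p pics; ls
cat > h.py <<'E'
import numpy as np, cv2
from bench import arm
def ray(p,uv):
    d=np.array([(uv[0]-p['cx'])/p['fx'],-(uv[1]-p['cy'])/p['fy'],-1.0])
    T=np.array(p['pose']);return T[:3,3],T[:3,:3]@d
def at_z(p,uv,z):
    o,d=ray(p,uv);return o+d*(z-o[2])/d[2]
def proj(p,X):
    T=np.array(p['pose']);c=T[:3,:3].T@(np.array(X)-T[:3,3])
    return np.array([p['cx']+p['fx']*c[0]/-c[2],p['cy']-p['fy']*c[1]/-c[2]])
def save(p,n): cv2.imwrite('pics/'+n,cv2.cvtColor(p['img'],cv2.COLOR_RGB2BGR))
E
python3 - <<'E'
from h import *
print(arm.read_state())
Z=dict(axis=30,key=38,notch=50,post_left=75,post_right=75,boss=53,carrier=0,connector_1=12,knob_1=12,battery_1=0,board_a=0)
for c in ('top','side'):
    p=arm.get_image(c);save(p,c+'0.png');print(c,{k:v for k,v in p.items() if k!='img'})
    for n,z in Z.items():
        try:
            for r in arm.mark_of(n,p)[:2]: print(n,np.round(r['at']),round(r['conf'],2),np.round(at_z(p,r['at'],z)))
        except Exception as e: print(n,e)
E
```

```text
pics
{'clock': 0.0, 'joints': array([ 1.58361589e+00,  3.85566536e-01,  6.62849152e-03, -5.18049936e-04,
       -1.19398886e+00, -2.58606744e-01]), 'joint_vel': array([-1.83818043e-04,  2.30355565e-03, -5.72320960e-04,  1.43285549e-04,
        9.68376039e-05, -1.44193330e-04]), 'joint_efforts': array([-1.30682874e-03, -3.92288911e+01,  1.88398021e+01,  4.18617457e+00,
       -4.64544370e-03, -3.36777262e-06]), 'position': array([151.93797612, 605.8138972 , 302.81359736]), 'ee_rot': array([ 9.92445770e-01, -1.22679256e-01, -9.44069239e-05,  1.08806821e-03]), 'contact_force': array([ 0.23782802, -0.29310736,  0.01414321]), 'wrist_torque': array([ 0.01627525,  0.05760193, -0.02447852]), 'gripper_width': 85.50239665229364}
top {'fx': 434.05886318483033, 'fy': 434.05886318483033, 'cx': 313.27601323917423, 'cy': 237.19131492426988, 'pose': array([[-2.17476631e-02,  9.87686743e-01, -1.54925584e-01,
         4.61876255e+02],
       [-9.99524475e-01, -2.48681121e-02, -1.82318704e-02,
        -1.57176045e+01],
       [-2.18600835e-02,  1.54455412e-01,  9.87757897e-01,
         9.06258891e+02],
[... 1069 characters left out ...]
+02],
       [-2.63930010e-02,  8.90068113e-01,  4.55062814e-01,
         4.78129344e+02],
       [ 0.00000000e+00,  0.00000000e+00,  0.00000000e+00,
         1.00000000e+00]]), 'shot': 2}
axis [292. 296.] 0.6 [565. -96.  30.]
key [275. 283.] 0.84 [524. -84.  38.]
notch [307. 300.] 0.84 [ 610. -122.   50.]
post_left [271. 280.] 0.68 [ 546. -127.   75.]
post_right [315. 264.] 0.89 [589. -49.  75.]
boss [293. 285.] 0.94 [569. -97.  53.]
carrier [297. 307.] 0.95 [567. -85.   0.]
connector_1 [350. 321.] 0.73 [679. -98.  12.]
knob_1 [328. 335.] 0.53 [ 661. -147.   12.]
battery_1 [327. 232.] 0.5 [478. 217.   0.]
board_a [379. 250.] 0.58 [624. 181.   0.]
board_a [325. 333.] 0.53 [ 648. -131.    0.]
```

Run:
```python
import cv2
for n,(x,y) in dict(top=(360,250),side=(300,290)).items():
    a=cv2.imread(f'pics/{n}0.png')[y-75:y+75,x-100:x+100];cv2.imwrite(f'pics/{n}0c.png',cv2.resize(a,None,fx=4,fy=4,interpolation=cv2.INTER_CUBIC))
```

```text
(no output)
```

View pics/top0.png

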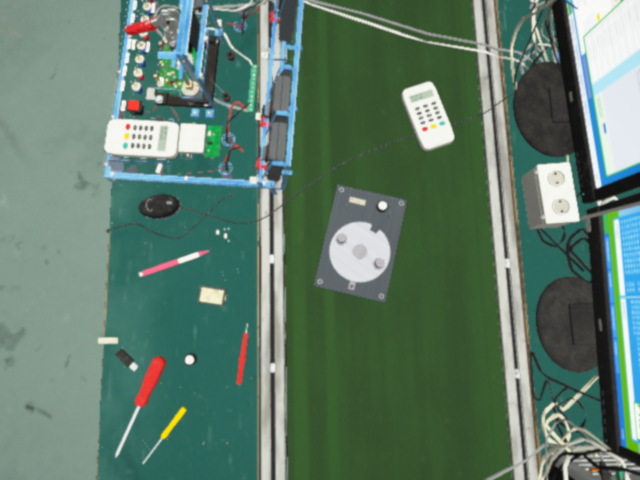

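```bash
sleep 1
```

```text
(no output)
```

View pics/top0c.png

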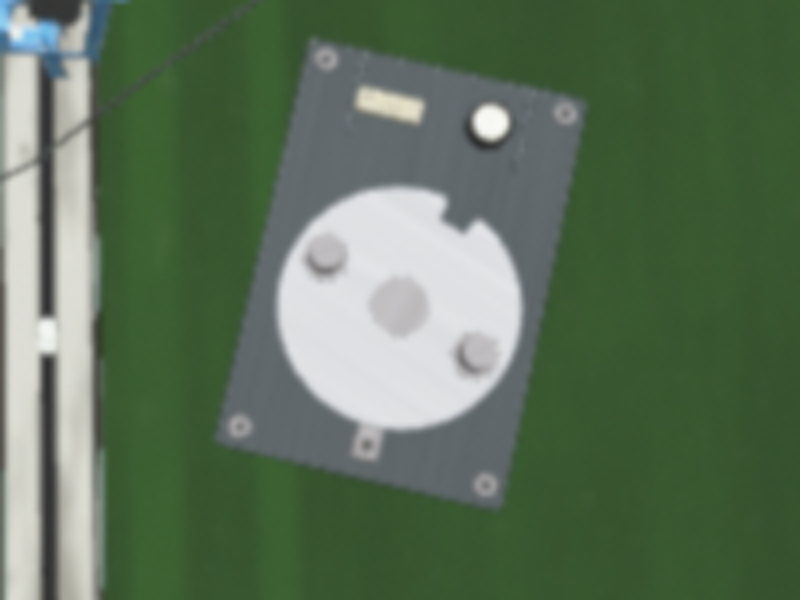

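View pics/side0c.png

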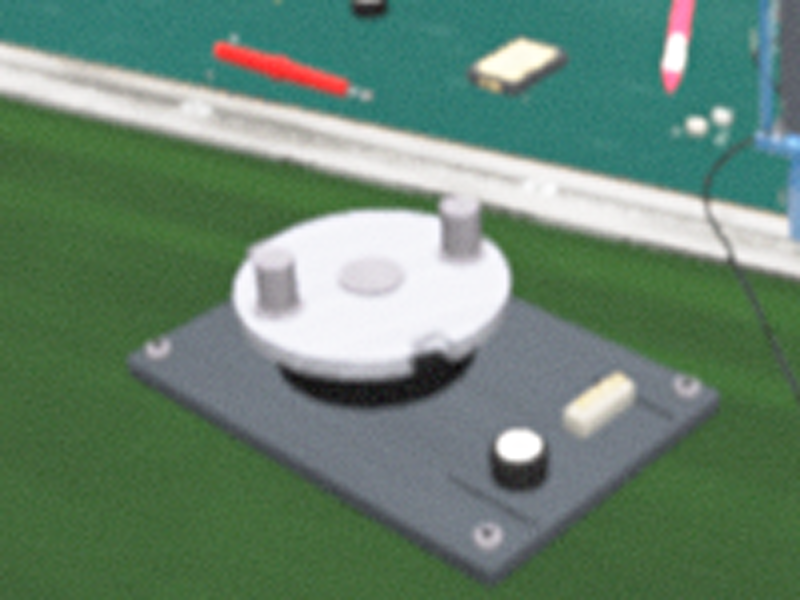

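View pics/side0.png

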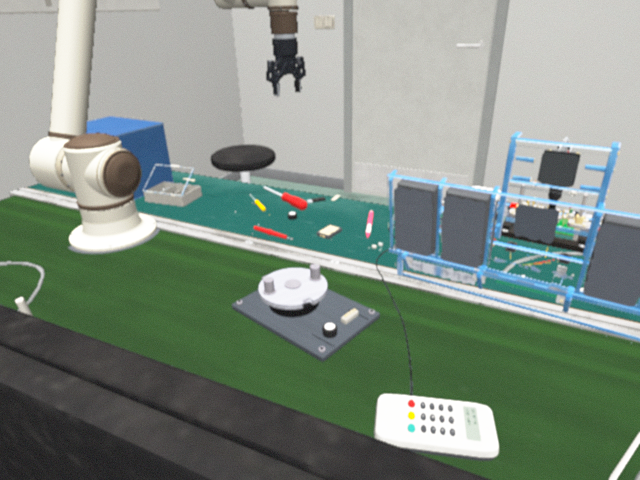

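The top view shows the disc centre at about (360,252), the notch at (375,228) pointing to the knob end, and the key at (352,286). So the disc needs about 160° clockwise. I'll refine the axis and the angles next.

```bash
cat > m.py <<'E'
from h import *
def measure(press=0.0,tag=None,cams=('top','side')):
    out={}
    for c in cams:
        p=arm.get_image(c)
        if tag: save(p,f'{c}_{tag}.png')
        r={}
        for n,z in dict(key=38,notch=50-press,post_left=75-press,post_right=75-press,boss=53-press).items():
            m=arm.mark_of(n,p)
            if m: r[n]=at_z(p,m[0]['at'],z); print(c,n,np.round(m[0]['at'],1),round(m[0]['conf'],2),np.round(r[n],1))
        if 'post_left' in r and 'post_right' in r:
            v=r['post_right']-r['post_left'];print(c,'posts mid',np.round((r['post_right']+r['post_left'])/2,1),'dist',np.linalg.norm(v).round(1),'post_right dir deg',np.degrees(np.arctan2(v[1],v[0])).round(1))
        o=arm.outline_of('carrier',p)
        if o:
            cs,_=cv2.findContours(o[0]['pixels'].astype(np.uint8),0,1); k=max(cs,key=cv2.contourArea)
            pts=np.array([at_z(p,q[0],12)[:2] for q in k],np.float32); rr=cv2.minAreaRect(pts)
            print(c,'carrier',o[0]['conf'],rr)
        o=arm.outline_of('disc',p)
        if o:
            cs,_=cv2.findContours(o[0]['pixels'].astype(np.uint8),0,1); k=max(cs,key=cv2.contourArea)
            pts=np.array([at_z(p,q[0],48-press)[:2] for q in k],np.float32)
            print(c,'disc circle',cv2.minEnclosingCircle(pts), o[0]['conf'],cv2.fitEllipse(pts))
E
python3 -c "
from m import *
measure()"
```

```text
top key [351.  282.2] 0.86 [505.6 -72.7  38. ]
top notch [372.2 227.8] 0.66 [ 612.2 -118.    50. ]
top post_left [378.6 261.2] 0.74 [ 542.6 -124.5   75. ]
top post_right [345.  238.6] 0.85 [588.  -61.7  75. ]
top boss [355.6 251.6] 0.79 [564.8 -83.   53. ]
top posts mid [565.3 -93.1  75. ] dist 77.5 post_right dir deg 54.1
top carrier 0.6 ((589.3775634765625, -96.44195556640625), (151.39273071289062, 221.12969970703125), 75.3304672241211)
side key [273.1 281.7] 0.69 [517.9 -81.3  38. ]
side post_left [268.9 278.8] 0.7 [ 541.1 -126.    75. ]
side post_right [317.  264.5] 0.69 [592.3 -48.9  75. ]
side boss [291.1 284.5] 0.62 [565.4 -95.9  53. ]
side posts mid [566.7 -87.5  75. ] dist 92.6 post_right dir deg 56.4
side carrier 0.71 ((585.3126831054688, -72.79794311523438), (208.51776123046875, 252.7978973388672), 75.36161041259766)
side disc circle ((573.3541870117188, -82.12340545654297), 76.8034896850586) 0.56 ((566.9083251953125, -89.64324951171875), (118.2147445678711, 138.9905548095703), 2.3102869987487793)
```

```bash
cat > f.py <<'E'
from h import *
def topfit(p,press=0.0,out=None):
    g=p['img'].astype(int); br=(g.min(2)>150).astype(np.uint8); br[:,:]*=1
    m=np.zeros_like(br); m[200:300,310:410]=br[200:300,310:410]
    n,l,s,ce=cv2.connectedComponentsWithStats(m); i=1+np.argmax(s[1:,4]); d=(l==i).astype(np.uint8)
    cs,_=cv2.findContours(d,0,1); k=max(cs,key=cv2.contourArea)
    P=np.array([at_z(p,q[0],50-press)[:2] for q in k])
    from scipy.optimize import least_squares
    f=lambda x:np.hypot(*(P-x[:2]).T)-x[2]
    r=least_squares(f,[*P.mean(0),60],loss='soft_l1',f_scale=1.0); c=r.x
    res=f(c); print('disc fit',c.round(1),'area',s[i,4])
    ang=np.degrees(np.arctan2(*(P-c[:2])[:, ::-1].T)); b=res<-4
    print('notch pts',[(round(a),round(x,1)) for a,x in zip(ang[b],res[b])])
    # radial sampling, sub-pixel
    gray=cv2.cvtColor(p['img'],cv2.COLOR_RGB2GRAY).astype(np.float32)
    A=np.radians(np.arange(-180,180,1.)); 
    V=[]
    for a in A:
        q=np.array([proj(p,[c[0]+R*np.cos(a),c[1]+R*np.sin(a),50-press]) for R in (51,53,55,57)],np.float32)
        V.append(cv2.remap(gray,q[:,0].reshape(1,-1),q[:,1].reshape(1,-1),1).mean())
    V=np.array(V); w=np.clip(np.median(V)-V-25,0,None); z=(w*np.exp(1j*A)).sum(); print('notch angle',np.degrees(np.angle(z)).round(1),'span',np.degrees(A[w>0]).round())
    return c
E
python3 -c "
from f import *
p=arm.get_image('top'); topfit(p)
for q in [(312,38),(586,100),(500,508),(218,440)]:
    print(at_z(p,(260+(q[0]+.5)/4-.5,175+(q[1]+.5)/4-.5),12).round(1))
print('key mid68', at_z(p,(260+367/4-.4,175+443/4-.4),38).round(1))
"
```

```text
disc fit [565.1 -90.2  59.8] area 2892
notch pts [(-43, np.float64(-5.0)), (-44, np.float64(-6.5)), (-44, np.float64(-9.4)), (-42, np.float64(-10.7)), (-39, np.float64(-10.3)), (-37, np.float64(-11.5)), (-34, np.float64(-10.9)), (-32, np.float64(-12.0)), (-29, np.float64(-11.1)), (-28, np.float64(-9.3)), (-27, np.float64(-7.5)), (-26, np.float64(-5.6))]
notch angle -36.4 span [-131. -130. -129. -128. -127. -126. -125. -124. -123. -122.  -44.  -43.
  -42.  -41.  -40.  -39.  -38.  -37.  -36.  -35.  -34.  -33.  -32.  -31.
  -30.  -29.  -28.  -27.  -26.   54.   55.   56.   57.   58.   59.   60.
   61.]
[714.9 -53.4  12. ]
[ 677.2 -196.3   12. ]
[ 466.1 -141.2   12. ]
[503.7   1.2  12. ]
key mid68 [499.3 -73.2  38. ]
```

Request:
apply_moves([
  [[0.3,0.3,0,0,0,0,0.74],[0.65,0.65,0,0,0,0,0.74],[0.95,0.95,0,0,0,0,0.74],[0.95,0.95,0,0,0,0,0.74]],
])

```text
clock: 2.45
position: [222.7, 487.0, 304.5]
ee_rot: [0.992, -0.124, -0.0, 0.0]
contact_force: [0.7, 0.3, 0.9]
gripper_width: 74.2
```

Request:
apply_moves([
  [[0.3,0.3,0,0,0,0,0.74],[0.65,0.65,0,0,0,0,0.74],[0.95,0.95,0,0,0,0,0.74],[0.95,0.95,0,0,0,0,0.74]],
])

```text
clock: 2.85
position: [291.3, 372.5, 304.3]
ee_rot: [0.992, -0.125, -0.0, 0.0]
contact_force: [-0.5, 0.8, -0.5]
gripper_width: 74.0
```

Request:
apply_moves([
  [[0.3,0.3,0,0,0,0,0.74],[0.65,0.65,0,0,0,0,0.74],[0.95,0.95,0,0,0,0,0.74],[0.95,0.95,0,0,0,0,0.74]],
])

```text
clock: 3.25
position: [360.4, 257.9, 304.1]
ee_rot: [0.992, -0.125, 0.0, 0.0]
contact_force: [-1.0, 1.6, 0.1]
gripper_width: 74.3
```

Request:
apply_moves([
  [[0.3,0.3,0,0,0,0,0.74],[0.65,0.65,0,0,0,0,0.74],[0.95,0.95,0,0,0,0,0.74],[0.95,0.95,0,0,0,0,0.74]],
])

```text
clock: 3.65
position: [429.9, 143.1, 303.9]
ee_rot: [0.992, -0.125, 0.0, 0.0]
contact_force: [-1.4, -0.6, 0.0]
gripper_width: 74.2
```

```bash
cat > t.py <<'E'
from h import *
from scipy.spatial.transform import Rotation as Ro
def to(x,y,z,yaw=None):
    s=arm.read_state();R=Ro.from_quat(s['ee_rot']);d=R.inv().apply(np.array([x,y,z])-s['position'])/100
    Y=R.as_matrix()[:,1];cur=np.degrees(np.arctan2(Y[1],Y[0]))
    print('t',s['clock'],'pos',s['position'].round(1),'yaw_y',cur.round(1),'tilt',R.as_matrix()[:,2].round(4),'j',s['joints'].round(2),'w',s['gripper_width'].round(1),'F',s['contact_force'].round(1),s['wrist_torque'].round(2))
    print('shift units',d.round(3)); 
    if yaw is not None: print('turn z units',-np.radians(yaw-cur)/0.5)
E
python3 -c "
from t import *
to(565.1,-90.2,200,-75)"
```

```text
Traceback (most recent call last):
  File "t.py", line 6, in to
    print('t',s['clock'],'pos',s['position'].round(1),'yaw_y',cur.round(1),'tilt',R.as_matrix()[:,2].round(4),'j',s['joints'].round(2),'w',s['gripper_width'].round(1),'F',s['contact_force'].round(1),s['wrist_torque'].round(2))
                                                                                                                                           ^^^^^^^^^^^^^^^^^^^^^^^^
AttributeError: 'float' object has no attribute 'round'
```

Request:
apply_moves([
  [[0.3,0.3,0,0,0,0,0.74],[0.65,0.65,0,0,0,0,0.74],[0.95,0.95,0,0,0,0,0.74],[0.95,0.95,0,0,0,0,0.74]],
])

```text
clock: 4.05
position: [499.4, 28.1, 303.6]
ee_rot: [0.992, -0.125, 0.0, 0.0]
contact_force: [0.1, 1.1, -0.6]
gripper_width: 74.4
```

```bash
sed -i "s/s\['gripper_width'\].round(1)/round(s['gripper_width'],1)/" t.py
python3 -c "
from t import *
to(565.1,-90.2,200,-75)"
```

```text
t 4.05 pos [499.4  28.1 303.6] yaw_y -104.3 tilt [ 4.e-04 -6.e-04 -1.e+00] j [ 0.38  0.17 -0.29  0.   -1.11  0.94] w 74.4 F [ 0.1  1.1 -0.6] [0.06 0.06 0.03]
shift units [0.929 0.983 1.037]
turn z units -1.0236666340673835
```

Request:
apply_moves([
  [[0.3,0.3,0.3,0,0,-0.25,0.74],[0.65,0.65,0.6,0,0,-0.5,0.74],[0.93,0.98,0.9,0,0,-0.75,0.74],[0.93,0.98,0.9,0,0,-1,0.74],[0.93,0.98,0.9,0,0,-1,0.74],[0.93,0.98,0.9,0,0,-1,0.74]],
])

```text
clock: 4.65
position: [564.0, -86.5, 214.1]
ee_rot: [0.992, 0.126, 0.0, 0.0]
contact_force: [0.7, -0.2, -0.1]
gripper_width: 73.9
```

```bash
python3 -c "
from t import *
to(565.1,-90.2,129,-75)
p=arm.get_image('side');save(p,'side1.png');cv2.imwrite('pics/side1c.png',cv2.resize(p['img'][150:350,180:440,::-1],None,fx=3,fy=3))"
```

```text
t 4.65 pos [564.  -86.5 214.1] yaw_y -75.5 tilt [ 4.e-04 -0.e+00 -1.e+00] j [ 0.13  0.37 -0.25  0.   -0.94  1.69] w 73.9 F [ 0.7 -0.2 -0.1] [0.03 0.01 0.06]
shift units [0.001 0.039 0.851]
turn z units -0.01783236572299224
```

View pics/side1c.png

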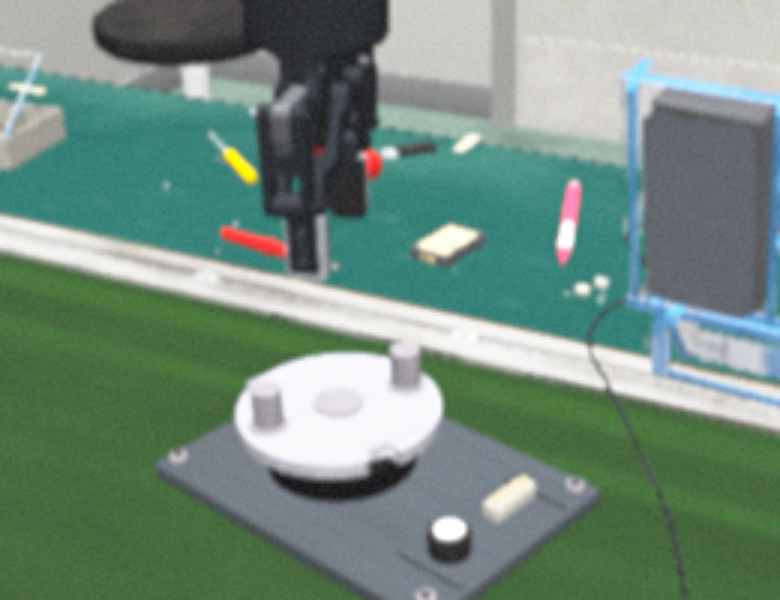

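```bash
python3 -c "
from t import *
p=arm.get_image('side')
for o in (55,60,65,70,75): print(o,[proj(p,[564+r*.25,-86.5-r*.968,214.1-o]).round(1) for r in (38,44,50)])
to(565.1,-90.2,128,-75)
"
```

```text
55 [array([283.1, 236.9]), array([282. , 238.6]), array([280.9, 240.3])]
60 [array([283.3, 239.7]), array([282.2, 241.4]), array([281.1, 243.1])]
65 [array([283.5, 242.6]), array([282.4, 244.3]), array([281.3, 246. ])]
70 [array([283.7, 245.4]), array([282.6, 247.1]), array([281.5, 248.8])]
75 [array([283.9, 248.1]), array([282.8, 249.9]), array([281.7, 251.6])]
t 4.75 pos [564.  -86.2 215.1] yaw_y -75.4 tilt [ 2.2e-03  2.0e-04 -1.0e+00] j [ 0.13  0.37 -0.25  0.   -0.94  1.69] w 74.1 F [ 0.3 -0.2 -0.4] [-0.01 -0.01 -0.02]
shift units [-0.001  0.041  0.871]
turn z units -0.01443161080432169
```

Request:
apply_moves([
  [[0,0.04,0.25,0,0,0,0.74],[0,0.04,0.5,0,0,0,0.74],[0,0.04,0.7,0,0,0,0.74],[0,0.04,0.8,0,0,0,0.74],[0,0.04,0.85,0,0,0,0.74],[0,0.04,0.9,0,0,0,0.74],[0,0.04,0.9,0,0,0,0.74]],
])

```text
clock: 5.45
position: [564.8, -91.4, 124.3]
ee_rot: [0.992, 0.127, 0.0, 0.0]
contact_force: [0.6, -1.1, -0.2]
gripper_width: 74.3
```

```bash
python3 -c "
from t import *
to(565.1,-90.2,125,-75)
p=arm.get_image('side');cv2.imwrite('pics/side2c.png',cv2.resize(p['img'][180:360,200:420,::-1],None,fx=3,fy=3))"
```

```text
t 5.45 pos [564.8 -91.4 124.3] yaw_y -75.4 tilt [ 7.e-04  1.e-04 -1.e+00] j [ 0.12  0.49 -0.34  0.   -0.74  1.7 ] w 74.3 F [ 0.6 -1.1 -0.2] [ 0.03  0.01 -0.01]
shift units [ 0.006 -0.01  -0.007]
turn z units -0.014796182549344556
```

View pics/side2c.png

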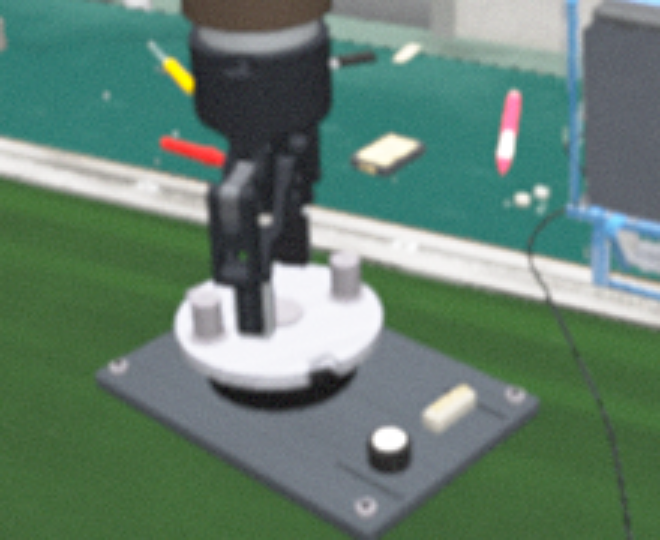

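Both fingers stand in the gaps between the posts, clear of the disc. Now I turn clockwise.

Request:
apply_moves([
  [[0,0,0,0,0,0.12,0.74],[0,0,0,0,0,0.24,0.74],[0,0,0,0,0,0.36,0.74],[0,0,0,0,0,0.48,0.74],[0,0,0,0,0,0.6,0.74],[0,0,0,0,0,0.7,0.74],[0,0,0,0,0,0.8,0.74],[0,0,0,0,0,0.9,0.74],[0,0,0,0,0,1,0.74]],
])

```text
clock: 6.4
position: [565.1, -91.7, 124.9]
ee_rot: [0.992, -0.123, 0.001, -0.0]
contact_force: [0.3, 1.0, 0.3]
gripper_width: 73.9
```

Request:
apply_moves([
  [[0,0,0,0,0,0.12,0.74],[0,0,0,0,0,0.24,0.74],[0,0,0,0,0,0.36,0.74],[0,0,0,0,0,0.48,0.74],[0,0,0,0,0,0.6,0.74],[0,0,0,0,0,0.7,0.74],[0,0,0,0,0,0.8,0.74],[0,0,0,0,0,0.9,0.74],[0,0,0,0,0,1,0.74]],
])

```text
clock: 7.3
position: [564.6, -91.5, 124.8]
ee_rot: [0.931, -0.365, 0.0, -0.0]
contact_force: [-1.6, 0.4, 1.3]
gripper_width: 74.3
```

```bash
python3 -c "
from t import *
to(565.1,-90.2,125,-75)
p=arm.get_image('side');cv2.imwrite('pics/side3c.png',cv2.resize(p['img'][180:360,200:420,::-1],None,fx=3,fy=3))"
```

```text
t 7.3 pos [564.6 -91.5 124.8] yaw_y -132.8 tilt [ 9.e-04  3.e-04 -1.e+00] j [ 0.12  0.49 -0.34 -0.   -0.74  0.7 ] w 74.3 F [-1.6  0.4  1.3] [0.4  0.29 0.03]
shift units [-0.006 -0.013 -0.002]
turn z units -2.0192928291890344
```

View pics/side3c.png

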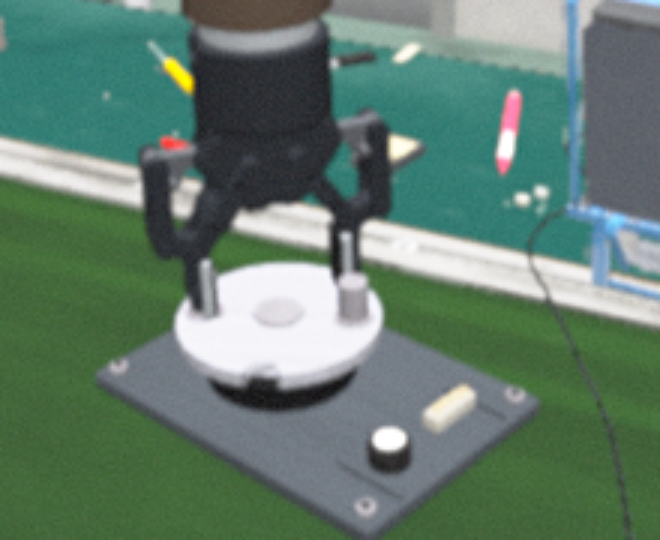

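The notch has swung towards the camera, and the fingers are pushing the posts cleanly. I'll turn on, stopping short of the key.

Request:
apply_moves([
  [[0,0,0,0,0,0.12,0.74],[0,0,0,0,0,0.24,0.74],[0,0,0,0,0,0.36,0.74],[0,0,0,0,0,0.48,0.74],[0,0,0,0,0,0.6,0.74],[0,0,0,0,0,0.7,0.74],[0,0,0,0,0,0.8,0.74],[0,0,0,0,0,0.9,0.74],[0,0,0,0,0,1,0.74]],
])

```text
clock: 8.25
position: [564.5, -91.4, 124.7]
ee_rot: [0.812, -0.584, 0.0, -0.0]
contact_force: [-1.5, 2.5, 1.4]
gripper_width: 74.2
```

Request:
apply_moves([
  [[0,0,0,0,0,0.12,0.74],[0,0,0,0,0,0.24,0.74],[0,0,0,0,0,0.36,0.74],[0,0,0,0,0,0.48,0.74],[0,0,0,0,0,0.6,0.74],[0,0,0,0,0,0.7,0.74],[0,0,0,0,0,0.8,0.74],[0,0,0,0,0,0.9,0.74],[0,0,0,0,0,1,0.74]],
])

```text
clock: 9.15
position: [564.4, -91.2, 124.5]
ee_rot: [-0.642, 0.767, 0.0, 0.0]
contact_force: [-1.3, 3.3, 0.2]
gripper_width: 74.4
```

Request:
apply_moves([
  [[0,0,0,0,0,0.12,0.74],[0,0,0,0,0,0.24,0.74],[0,0,0,0,0,0.36,0.74],[0,0,0,0,0,0.48,0.74],[0,0,0,0,0,0.6,0.74],[0,0,0,0,0,0.7,0.74],[0,0,0,0,0,0.8,0.74],[0,0,0,0,0,0.9,0.74],[0,0,0,0,0,1,0.74]],
])

```text
clock: 10.05
position: [565.1, -91.1, 124.5]
ee_rot: [-0.433, 0.902, -0.0, 0.001]
contact_force: [0.6, 2.6, -0.8]
gripper_width: 74.2
```

Request:
apply_moves([
  [[0,0,0,0,0,0.12,0.74],[0,0,0,0,0,0.24,0.74],[0,0,0,0,0,0.36,0.74],[0,0,0,0,0,0.48,0.74],[0,0,0,0,0,0.6,0.74],[0,0,0,0,0,0.7,0.74],[0,0,0,0,0,0.8,0.74],[0,0,0,0,0,0.9,0.74],[0,0,0,0,0,0.95,0.74]],
])

```text
clock: 10.95
position: [565.6, -91.2, 124.7]
ee_rot: [-0.209, 0.978, -0.0, 0.002]
contact_force: [0.9, 2.1, -0.9]
gripper_width: 74.3
```

```bash
python3 -c "
from t import *
to(565.1,-90.2,125,-75)
p=arm.get_image('side');cv2.imwrite('pics/side4c.png',cv2.resize(p['img'][180:360,200:420,::-1],None,fx=3,fy=3))
p=arm.get_image('top');cv2.imwrite('pics/top4c.png',cv2.resize(p['img'][175:325,260:460,::-1],None,fx=4,fy=4))"
```

```text
t 10.95 pos [565.6 -91.2 124.7] yaw_y 114.1 tilt [ 3.2e-03  5.0e-04 -1.0e+00] j [ 0.12  0.49 -0.34 -0.   -0.74 -1.27] w 74.3 F [ 0.9  2.1 -0.9] [ 0.59 -0.41  0.08]
shift units [ 0.     0.011 -0.003]
turn z units 6.600912998605876
```

View pics/side4c.png

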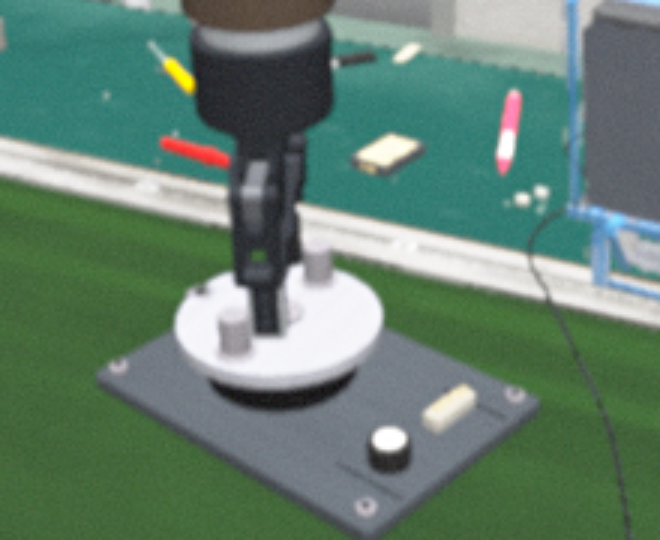

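View pics/top4c.png

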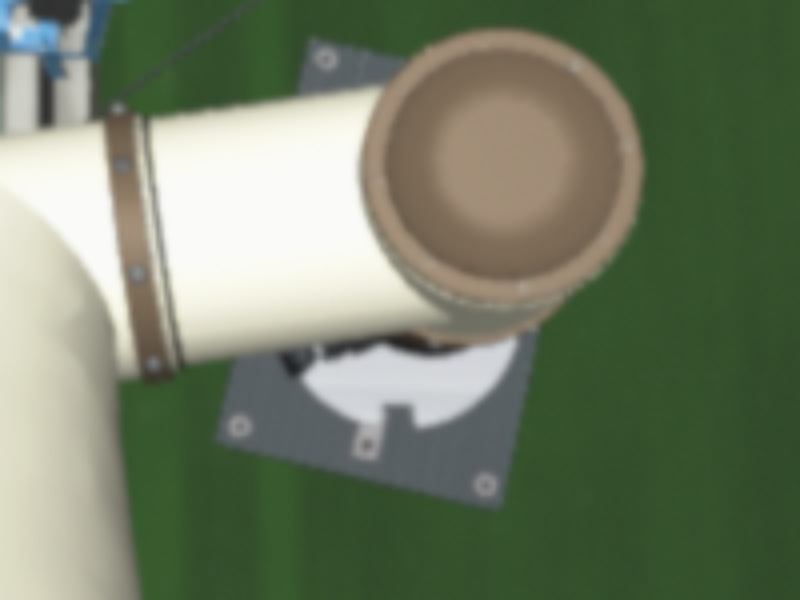

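The top view shows the notch still visible, at crop (399,415), about 14° short of the key at (367,440). I'll measure it by the radial profile.

```bash
cat > n.py <<'E'
from h import *
def notch(p,c=(565.1,-90.2),z=50,lo=140,hi=215):
    gray=cv2.cvtColor(p['img'],cv2.COLOR_RGB2GRAY).astype(np.float32); A=np.arange(lo,hi,.5)
    V=[]
    for a in np.radians(A):
        q=np.array([proj(p,[c[0]+R*np.cos(a),c[1]+R*np.sin(a),z]) for R in (52,54,56)],np.float32)
        V.append(cv2.remap(gray,q[:,:1],q[:,1:],1).mean())
    V=np.array(V); th=(V.max()+V.min())/2; b=A[V<th]; print('dark span',b.min(),b.max(),'n',len(b)*.5,'mid',np.mean(b))
    return A,V
E
python3 -c "
from n import *
p=arm.get_image('top');A,V=notch(p);print(V[::4].round())
for q in [(384,424),(415,428),(386,405),(412,403)]:
    X=at_z(p,(260+(q[0]+.5)/4-.5,175+(q[1]+.5)/4-.5),50);print(X.round(1),np.hypot(X[0]-565.1,X[1]+90.2),np.degrees(np.arctan2(X[1]+90.2,X[0]-565.1)))
"
```

```text
dark span 170.5 185.5 n 15.5 mid 178.0
[210. 210. 211. 210. 211. 211. 211. 211. 212. 213. 213. 214. 214. 208.
 190. 158. 124. 101.  94.  94.  95.  99. 119. 160. 199. 211. 212. 212.
 211. 209. 209. 209. 209. 208. 207. 207. 207. 208.]
[507.8 -81.1  50. ] 57.97000764856671 170.9957420145626
[505.5 -96.2  50. ] 59.860099167379126 -174.22964072741226
[517.1 -82.5  50. ] 48.6016908235576 170.82467867008597
[517.8 -95.2  50. ] 47.562319814713966 -173.92675377815235
```

Request:
apply_moves([
  [[0,0,0,0,0,0.08,0.74],[0,0,0,0,0,0.16,0.74],[0,0,0,0,0,0.24,0.74],[0,0,0,0,0,0.32,0.74],[0,0,0,0,0,0.4,0.74],[0,0,0,0,0,0.4,0.74]],
])

```text
clock: 11.7
position: [565.2, -91.6, 124.4]
ee_rot: [-0.111, 0.994, -0.0, 0.001]
contact_force: [1.9, 2.8, 0.4]
gripper_width: 74.1
```

```bash
python3 -c "
from t import *
from n import *
to(565.1,-90.2,125,-75)
p=arm.get_image('top');A,V=notch(p);print(V[::4].round());cv2.imwrite('pics/top5c.png',cv2.resize(p['img'][225:325,290:410,::-1],None,fx=6,fy=6,interpolation=2))"
```

```text
t 11.7 pos [565.2 -91.6 124.4] yaw_y 102.7 tilt [ 0.0018  0.     -1.    ] j [ 0.12  0.49 -0.34  0.   -0.74 -1.47] w 74.1 F [1.9 2.8 0.4] [ 0.41 -0.43  0.09]
shift units [-0.002  0.014 -0.006]
turn z units 6.203392871167077
dark span 157.0 174.5 n 18.0 mid 165.75
[211. 211. 212. 212. 213. 213. 213. 207. 185. 155. 153. 162. 167. 166.
 160. 147. 138. 157. 193. 209. 212. 212. 211. 211. 210. 209. 208. 208.
 208. 207. 207. 208. 210. 211. 213. 214. 215. 215.]
```

View pics/top5c.png

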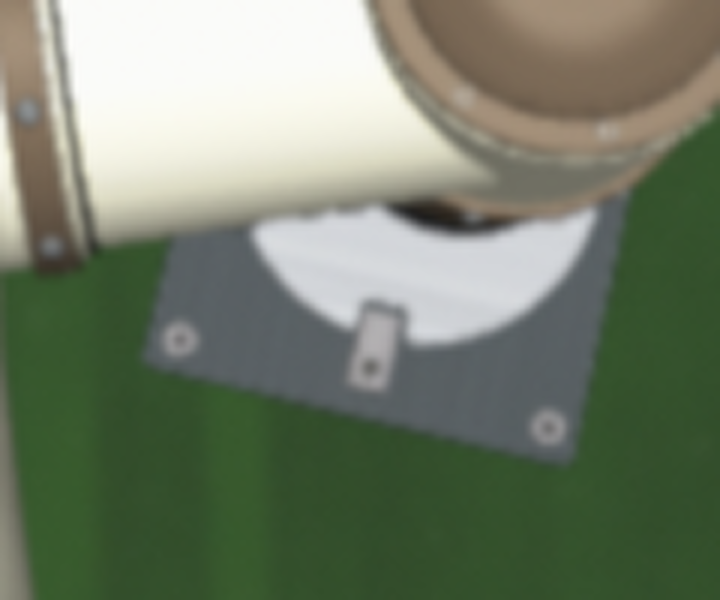

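The notch is around the key to within about 1°. I'll add a small nudge, back off the posts and rise.

Request:
apply_moves([
  [[0,0,0,0,0,0.03,0.74],[0,0,0,0,0,0.03,0.74],[0,0,0,0,0,-0.1,0.74],[0,0,0,0,0,-0.3,0.74],[0,0,0,0,0,-0.3,0.74],[0,0,-0.3,0,0,-0.3,0.74],[0,0,-0.7,0,0,-0.3,0.74],[0,0,-0.7,0,0,-0.3,-1],[0,0,-0.7,0,0,-0.3,-1],[0,0,-0.7,0,0,-0.3,-1]],
])

```text
clock: 12.75
position: [563.5, -91.8, 192.9]
ee_rot: [-0.184, 0.983, 0.0, -0.001]
contact_force: [0.0, 0.3, -0.2]
gripper_width: 31.2
```

Request:
apply_moves([
  [[0,0,0,0,0,0,-1],[0,0,0,0,0,0,-1],[0,0,0,0,0,0,-1],[0,0,0,0,0,0,-1],[0,0,0,0,0,0,-1]],
])

```text
clock: 13.25
position: [564.5, -91.7, 193.7]
ee_rot: [-0.184, 0.983, 0.0, -0.0]
contact_force: [0.4, -0.2, -0.4]
gripper_width: 0.1
```

```bash
python3 -c "
from t import *
from n import *
to(565.1,-90.2,135)
p=arm.get_image('top');A,V=notch(p);print(V[::4].round());cv2.imwrite('pics/top6c.png',cv2.resize(p['img'][225:325,290:410,::-1],None,fx=6,fy=6,interpolation=2))
p=arm.get_image('side');cv2.imwrite('pics/side6c.png',cv2.resize(p['img'][180:360,200:420,::-1],None,fx=3,fy=3))"
```

```text
t 13.25 pos [564.5 -91.7 193.7] yaw_y 111.2 tilt [-3.e-04 -0.e+00 -1.e+00] j [ 0.12  0.4  -0.27 -0.   -0.9  -1.32] w 0.1 F [ 0.4 -0.2 -0.4] [ 0.01  0.04 -0.04]
shift units [-0.011  0.012  0.587]
dark span 155.0 172.5 n 18.0 mid 163.75
[207. 207. 208. 208. 209. 209. 205. 185. 149. 131. 146. 159. 163. 162.
 159. 154. 160. 184. 203. 208. 209. 207. 207. 206. 205. 204. 203. 204.
 203. 203. 203. 204. 206. 208. 210. 212. 211. 211.]
```

View pics/top6c.png

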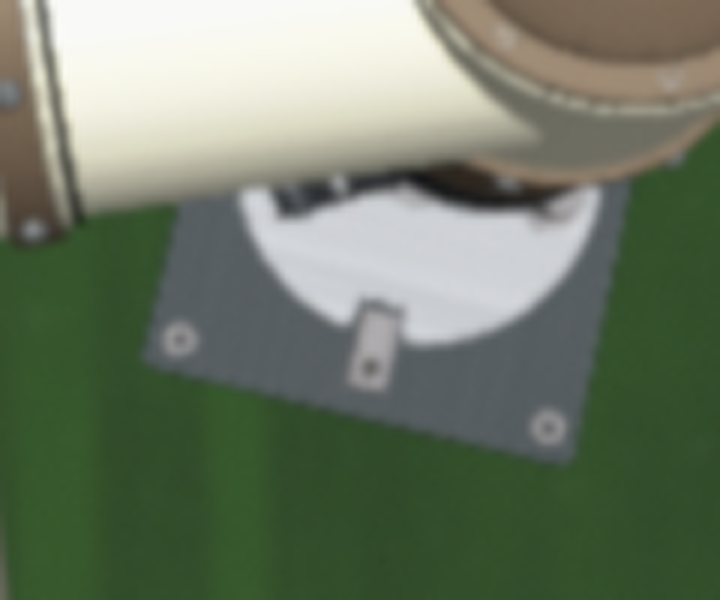

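View pics/side6c.png

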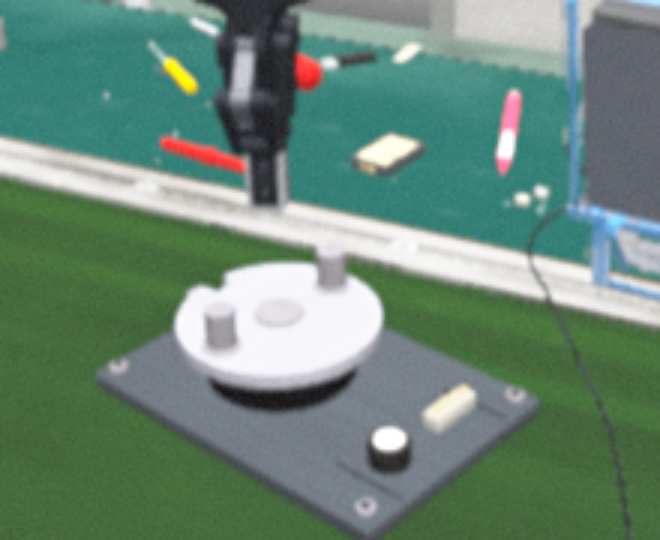

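```bash
python3 -c "
from n import *
p=arm.get_image('top');c=np.array([565.1,-90.2])
for k in (164.9,165.4,165.9):
  a=np.radians(k);u=np.array([np.cos(a),np.sin(a)]);n=np.array([-u[1],u[0]])
  for s in (-6,0,6):
    X=at_z(p,proj(p,[*(c+54*u+s*n),38]),50)[:2]-c; print(k,s,np.degrees(np.arctan2(X[1],X[0])).round(1),np.hypot(*X).round(1))
A,V=notch(p)
for a,v in zip(A,V):
  if 150<a<180: print(a,int(v),end='; ')
# key in image: outer end sides at r 62..74, z38
g=cv2.cvtColor(p['img'],cv2.COLOR_RGB2GRAY).astype(np.float32)
print()
for r in (63,66,69,72):
  a=np.radians(165.4);u=np.array([np.cos(a),np.sin(a)]);n=np.array([-u[1],u[0]]);S=np.arange(-12,12.1,1.)
  q=np.array([proj(p,[*(c+r*u+s*n),38]) for s in S],np.float32);v=cv2.remap(g,q[:,:1],q[:,1:],1).ravel();w=np.clip(v-115,0,None);print(r,'key centre offset',(w*S).sum()/w.sum(),v.astype(int))
"
```

```text
164.9 -6 158.1 55.3
164.9 0 164.3 54.9
164.9 6 170.4 55.2
165.4 -6 158.6 55.3
165.4 0 164.7 54.9
165.4 6 170.9 55.1
165.9 -6 159.1 55.3
165.9 0 165.2 54.9
165.9 6 171.4 55.1
dark span 155.0 172.5 n 18.0 mid 163.75
150.5 209; 151.0 208; 151.5 206; 152.0 205; 152.5 202; 153.0 198; 153.5 192; 154.0 184; 154.5 176; 155.0 167; 155.5 158; 156.0 148; 156.5 140; 157.0 133; 157.5 130; 158.0 131; 158.5 132; 159.0 136; 159.5 141; 160.0 146; 160.5 150; 161.0 154; 161.5 156; 162.0 158; 162.5 160; 163.0 161; 163.5 162; 164.0 163; 164.5 163; 165.0 163; 165.5 163; 166.0 162; 166.5 161; 167.0 160; 167.5 159; 168.0 158; 168.5 157; 169.0 156; 169.5 154; 170.0 154; 170.5 153; 171.0 152; 171.5 154; 172.0 160; 172.5 166; 173.0 171; 173.5 177; 174.0 184; 174.5 189; 175.0 196; 175.5 201; 176.0 203; 176.5 204; 177.0 206; 177.5 208; 178.0 208; 178.5 208; 179.0 208; 179.5 208; 
63 key centre offset 0.36809241610431764 [ 93  94  94  97 101 112 126 141 156 163 167 169 169 168 166 164 160 151
 138 124 109  99  94  92  91]
66 key centre offset 0.17905720092990976 [ 93  94  95  97 105 113 128 143 149 152 147 140 139 138 142 149 148 147
 134 120 108  98  94  91  91]
69 key centre offset 0.04805502625830738 [ 93  94  95  97 104 116 128 140 145 137 128 117 110 113 121 133 141 139
 134 119 106  98  92  91  91]
72 key centre offset 0.37629374934659127 [ 93  94  94  97 101 112 126 137 146 146 142 137 134 137 143 148 150 144
 132 119 105  98  94  92  91]
```

The notch lies within about 1.3° (1.2 mm) of the key, and the play is 3 mm. The closed fingertips now go down over the boss.

Request:
apply_moves([
  [[0,0.01,0.2,0,0,0,-1],[0,0.01,0.4,0,0,0,-1],[0,0.01,0.52,0,0,0,-1],[0,0.01,0.6,0,0,0,-1],[0,0.01,0.63,0,0,0,-1],[0,0.01,0.66,0,0,0,-1],[0,0.01,0.68,0,0,0,-1],[0,0.01,0.69,0,0,0,-1]],
])

```text
clock: 14.2
position: [564.5, -90.7, 125.6]
ee_rot: [-0.184, 0.983, -0.0, 0.0]
contact_force: [-0.3, 0.7, 5.2]
gripper_width: 0.3
```

Request:
apply_moves([
  [[0,0,0.005,0,0,0,-1],[0,0,0.01,0,0,0,-1],[0,0,0.015,0,0,0,-1],[0,0,0.02,0,0,0,-1]],
])

```text
clock: 14.6
position: [564.5, -90.7, 123.4]
ee_rot: [-0.184, 0.983, -0.0, 0.001]
contact_force: [-0.8, 0.1, 4.6]
gripper_width: 0.3
```

Contact came at 5 N. I keep pressing.

Request:
apply_moves([
  [[0,0,0.005,0,0,0,-1],[0,0,0.01,0,0,0,-1],[0,0,0.015,0,0,0,-1],[0,0,0.02,0,0,0,-1],[0,0,0.025,0,0,0,-1],[0,0,0.03,0,0,0,-1]],
])

```text
clock: 15.2
position: [564.5, -90.7, 119.9]
ee_rot: [-0.184, 0.983, -0.0, 0.0]
contact_force: [0.1, -0.4, 5.2]
gripper_width: 0.2
```

Request:
apply_moves([
  [[0,0,0.005,0,0,0,-1],[0,0,0.01,0,0,0,-1],[0,0,0.015,0,0,0,-1],[0,0,0.02,0,0,0,-1],[0,0,0.025,0,0,0,-1],[0,0,0.03,0,0,0,-1]],
])

```text
clock: 15.8
position: [564.4, -90.7, 117.0]
ee_rot: [-0.184, 0.983, -0.0, 0.0]
contact_force: [1.2, -0.3, 5.2]
gripper_width: -0.1
```

Request:
apply_moves([
  [[0,0,0.005,0,0,0,-1],[0,0,0.01,0,0,0,-1],[0,0,0.015,0,0,0,-1],[0,0,0.02,0,0,0,-1]],
])

```text
clock: 16.2
position: [564.5, -90.7, 115.6]
ee_rot: [-0.185, 0.983, -0.0, 0.0]
contact_force: [-1.2, 0.9, 10.7]
gripper_width: 0.2
```

Request:
apply_moves([
  [[0,0,0.005,0,0,0,-1],[0,0,0.01,0,0,0,-1],[0,0,0.01,0,0,0,-1]],
])

```text
clock: 16.5
position: [564.5, -90.7, 115.6]
ee_rot: [-0.185, 0.983, -0.0, 0.0]
contact_force: [-1.2, 1.0, 12.8]
gripper_width: -0.1
```

The disc bottomed at TCP z 115.6, which puts the tips at about 42.6 mm. That matches the seated boss height of 43. Now I take the hand straight up and away.

Request:
apply_moves([
  [[0,0,-0.1,0,0,0,-1],[0,0,-0.4,0,0,0,-1],[0,0,-0.8,0,0,0,-1],[0,0,-1,0,0,0,-1],[0,0,-1,0,0,0,-1]],
])

```text
clock: 17.0
position: [564.6, -90.7, 216.5]
ee_rot: [-0.184, 0.983, -0.0, 0.002]
contact_force: [0.4, -0.3, -0.4]
gripper_width: 0.1
```

```bash
python3 -c "
from t import *
to(465,60,250)"
```

```text
t 17.0 pos [564.6 -90.7 216.5] yaw_y 111.2 tilt [ 4.e-03  5.e-04 -1.e+00] j [ 0.12  0.37 -0.25  0.   -0.95 -1.32] w 0.1 F [ 0.4 -0.3 -0.4] [ 0.06 -0.02 -0.04]
shift units [ 0.381  1.766 -0.338]
```

Request:
apply_moves([
  [[0,0.3,-0.2,0,0,0,-1],[0,0.7,-0.4,0,0,0,-1],[0,1,-0.6,0,0,0,-1],[0,1,-0.6,0,0,0,-1]],
])

```text
clock: 17.4
position: [527.0, 4.7, 275.0]
ee_rot: [-0.186, 0.983, 0.0, 0.001]
contact_force: [0.6, -0.0, 0.1]
gripper_width: -0.0
```

Request:
apply_moves([
  [[0,0.3,0,0,0,0,-1],[0,0.7,0,0,0,0,-1],[0,1,0,0,0,0,-1],[0,1,0,0,0,0,-1]],
])

```text
clock: 17.8
position: [489.9, 97.1, 271.8]
ee_rot: [-0.186, 0.983, -0.0, -0.002]
contact_force: [-0.2, -0.6, 0.3]
gripper_width: -0.2
```

```bash
python3 -c "
from t import *
from n import *
to(465,60,250)
p=arm.get_image('top');notch(p,z=40);cv2.imwrite('pics/top7c.png',cv2.resize(p['img'][175:325,260:460,::-1],None,fx=4,fy=4,interpolation=2))
p=arm.get_image('side');cv2.imwrite('pics/side7c.png',cv2.resize(p['img'][200:360,200:420,::-1],None,fx=3.5,fy=3.5))"
```

```text
t 17.8 pos [489.9  97.1 271.8] yaw_y 111.4 tilt [-0.0047 -0.0012 -1.    ] j [ 0.52  0.2  -0.34 -0.   -1.04 -1.72] w -0.2 F [-0.2 -0.6  0.3] [-0.01 -0.02 -0.  ]
shift units [ 0.366 -0.255  0.22 ]
dark span 155.0 171.5 n 17.0 mid 163.25
```

View pics/top7c.png

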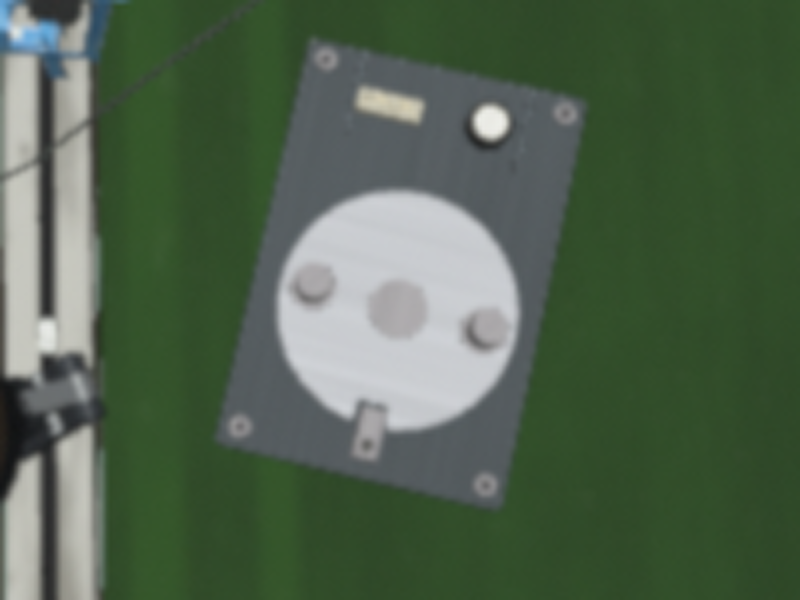

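View pics/side7c.png

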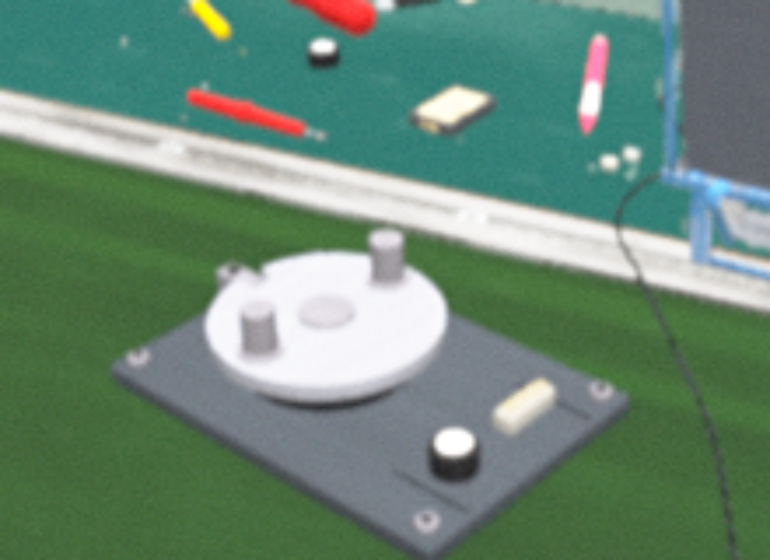

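The pictures show the disc low on its housing, with the key inside the notch at top-crop (372,415). The connector and knob are at the same pixels as at the start, and the hand is clear.

```bash
python3 -c "
from h import *
print(arm.job_done(),arm.read_state()['clock'])"
```

```text
the job is handed in; nothing more can be done
the job is handed in; nothing more can be done
```

I turned the disc until its notch sat over the key, pressed it home, lifted the hand clear and handed the job in at about 18 s. I used both fingertips against the two posts to turn it about 160° clockwise, then the closed fingertips on the boss to press it.

**Checks that agreed:**
- **Press depth:** the force held near 5 N on the way down, then rose to 11–13 N with no further movement. That was at tool height 115.6 mm, with the tips about 42.6 mm above the bench against 43 mm for a seated boss. The side picture shows the disc low on its housing.
- **Loose parts:** the connector and knob are at the same pixels in the top view as at the start. The hand went nowhere near the battery and the board; the battery looks untouched in the side picture, but I did not measure either one again.
- **Hand:** it is well clear, with no contact force beyond sensor noise.

**Checks that disagreed:**
- **Notch angle:** the last image profile put the notch at 163.3° and the key at about 165.4°, roughly 2° or 2 mm apart. That is within the 3 mm play and the 4.5 mm limit. The key partly fills the notch in the picture, which blurs this reading.
- **Network point marks:** they were up to about 10 mm off and differed between cameras, so I located the axis from the disc-rim fit and the carrier outline, which agreed within 0.2 mm.

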